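# Set and lock a slab roller's adjusting screw

### The job

On the clay slab roller, one of the two adjusting screws has been backed off and its hexagon jam nut stands clear of the leather washer on its brass bush. Turn that screw down by its square end until it bears snugly on the bearing block again, then run its jam nut down onto the washer and nip it firmly tight to lock the setting, but do not force either so hard that the bush, only a push fit, turns in its cheek. Leave the things around the roller where they are.

Things in the scene. Friction and masses are not known exactly. Their poses are not given: they have to be found in the camera images.
- roller_frame: Slab roller fixed on the table: plywood bed 204 x 264 x 14 mm; at its y = +105 and -105 mm a grey cheek, top 102 mm up, 92 mm long in x, 34 mm wide; on each a brass bush, 27 mm diameter over a 32 mm foot, with a leather washer, top 114 mm up, where a vertical screw enters. Bolt heads stand 5 mm above the cheeks 33 mm before and behind each screw. Origin: middle of the bed's underside.
- screw: The slack screw: vertical, 16 mm thread, right-hand, 5 mm a turn (clockwise from above goes down). Its end is 16 mm square, 38 to 56 mm above this origin, sides along body x and y. Origin on the axis, 114 mm above the frame's origin when the foot touches the block; starts 0.8 to 1.6 mm higher. Turns freely at 0.08 N m; from touch on the moment rises from 0.12 N m by 0.15 every 0.1 rad.
- jam_nut: Steel hexagon jam nut on the slack screw: 30 mm across flats, 12 mm thick, flats face along its x axis and every 60 deg from it. Origin: centre of its underside. Turns on its own, not with the screw, at 0.05 N m, same thread; starts 3.3 to 4.2 mm above the washer. On the washer the moment rises from 0.15 N m by 0.15 every 0.1 rad; 0.3 to 0.5 N m nips it; it springs back a little when let go.
- set_adjuster: The other screw, nut and bush, of the same shape, already set and locked, its nut down on its washer; does not move. Origin: on its axis at the washer's top. Which end of the roller is slack changes.
- cutter: Bystander: round tin cutter, 58 mm diameter, 28 mm high. Origin: middle of its underside.
- clay_slab: Bystander: flat brown clay slab 85 x 125 x 7 mm. Origin: middle of its underside.
- half_cottage: Bystander: roofless brown clay cottage 70 x 62 x 103 mm. Origin: middle of its underside.
- sprayer: Bystander: pale water sprayer 62 x 75 x 158 mm. Origin: middle of its underside.
- bush (a joint): Turning of the slack screw's bush in its cheek, rad, 0 at the start, positive clockwise from above. It stays put until the screw or nut is turned with over 0.7 N m.
- roller_unit: Steel roller of 50 mm diameter along the frame's y axis, with bearing blocks and a crank (at the frame's +y end, grip out to 250 mm from the middle, 110 mm high); does not move. Origin as the frame's. The screw's foot presses on its block inside the cheek, 62 mm above the table.

How it is judged:
By the outcome, as a careful person would: the job done as asked, in the order asked, and still so for the second after the job is handed in, with the robot touching nothing.
It also fails if it takes over 72 s, if anything falls off the work surface, if the arm or the gripper's body presses on something with over 40 N, if the wrist force passes 120 N, or if a joint passes its speed limit or range.

### The arm

A 6-joint arm with a two-finger parallel gripper is mounted at the origin on the work surface; the furniture and walls round the work are solid. World frame = base frame: x ahead of the robot, y to its left, z up, the work surface at z = 0. Lengths are in mm, angles in degrees, forces in N, time in s.
With the tool pointing down it reaches from about 350 to 850 mm from the base axis. Payload 8.1 kg.
Tool frame: the origin (TCP) lies midway between the tips of the shut fingers; the grasp point (between the pads) lies 19 mm behind it; z points along the fingers, y is the line along which they close (so a half turn about z gives the same grasp; the last joint's range is limited). The gripper opens to 85 mm and grips with 20 to 120 N. Pads are 22 mm wide; open, the fingers measure 114 mm over their backs; the gripper's body (76 mm by 85 mm) begins 54 mm behind the grasp point. The pads swing forward as they close: fully open they stand 13 mm farther back than shut.
Start: joints at [-74.278, 7.471, 85.268, -0, 87.261, -4.893], TCP at [211.272, -561.577, 210.892] pointing down, gripper open.
Joint ranges: [-169.43, 169.43], [-51.17, 129.36], [1.28, 143.12], [-76.62, 256.62], [0, 156.53], [-152.29, 152.29]. Speed limits (degrees/s): [136.94, 136.94, 159.86, 180, 180, 180].

### API

Orientations are given as [roll, pitch, yaw] about the fixed x, y, z axes, in that order (R = Rz(yaw) Ry(pitch) Rx(roll)).
In Python, from bench import sense, snapshot, order, finder gives the robot as it stands.
- The arm moves only by the tool send_rows, never from a script. Its argument "steps" is a list of rows, each a list of 2 entries, a list of its own where there are three numbers: the shift along the world's x, y, z in units of 30 mm (1.0 is 30 mm), then the turn, a rotation vector about the world's x, y, z in rad. In form: [[[dx, dy, dz], [wx, wy, wz]], ...]. A call has 1 to 10 rows; each row is the pose to reach, as a shift and turn from the pose commanded when the call began; what a row does not reach only later rows make up. A row lasts 1/8 s, in which the tool goes at most 62.5 mm and 10.7 degrees, less where a joint would pass 70% of its speed; a pose out of reach is approached as far as the arm can. A call with a gripper value outside its range is refused whole. "fingers" is the closure, from 0 (fully open) to 1 (shut), set as the call begins (left out, the last holds). The fingers move at their own pace and stop on an object; "squeeze" is the grip in N (left out, the last holds). Time passes only in rows, so rows that repeat a pose let the fingers close. It gives the time, the measured TCP pose, the force, the opening and the grip force at its end, in the units of the state.
- sense(): the state, without advancing time (a new reading comes with each control period).
- snapshot(name): name is "side" or "top"; returns a dict with "img" (384x512x3 uint8, red, green, blue), "K" (3x3 intrinsics, pixels), "pose" (4x4, takes a point from camera to world coordinates). Camera axes: x right, y up, looking along -z (the intrinsics and any distortion apply to the point x, -y, -z); pixel columns grow to the right and rows downward; lengths in mm; the calibration is good to about 2 mm. A picture is of the moment at which its call begins. There is no depth.
- order.hand_in(): hands the job in; it is judged then, once.
Trained networks look in the newest picture that a camera, given by its name, has taken for a name from the list of things; names that differ only in an ending like _2 or _b are one class to them, and where a whole thing is asked for, a point or a joint stands for the part that bears it (a point fixed in the world has none). Each returns a list of dicts, best first, with "confidence" (0 to 1); they miss things now and then, are a little off and sometimes report something else, mostly with a low value. They report only what shows in the picture. A call takes as long as a camera call.
- finder.find_in(label, camera): "box" ([left, top, width, height] as shares, 0 to 1, of the picture: columns of its width, rows of its height, round what is visible of it).
- finder.trace(label, camera): "mask" (384x512 bool, what is visible of it) and "box" ([left, top, width, height] as shares, 0 to 1, of the picture: columns of its width, rows of its height, round what is visible of it).
- finder.pinpoint(label, camera): "at" ([column, row] as shares, 0 to 1, of the picture: columns of its width, rows of its height: a listed point, or the origin of a listed thing).
The state is a dict: "time": time; "joint_pos": joint angles; "qd": joint speeds; "joint_efforts": joint torques, N m; "tool_pos": TCP position; "tcp_rot": TCP orientation; "ft_force": force on the tool from outside, world axes, zero at the start; "wrist_torque": the same for the moment, N m; "finger_gap": finger opening in mm; "grip_force": force on a finger pad.
Only numpy, scipy, OpenCV 4.12 (cv2) and the standard library are available. Lean on these libraries where they do the work, as an engineer would, in place of code of your own. Each camera call takes 0.05 s, during which the arm holds its last target. There are 200 camera calls.

## Working session

There is one attempt and no reset: what is moved stays moved. The work goes in short steps, Python scripts to look and compute and a tool call to move; the robot and the scene stay as the last step left them, time stands still between calls to the robot, and variables do not carry over. Pictures are saved under pics/ and viewed, at most 10 in all, crops included, and the job is handed in when it is done.

Besides the shell and the picture viewer there is one more tool, called after "Call:" by a JSON object that holds its "fn" and its "kwargs", one argument or row to a line. send_rows: Moves the arm, as the interface text tells. Its arguments: {"type":"object","properties":{"steps":{"type":"array"},"fingers":{"type":"number"},"squeeze":{"type":"number"}},"required":["steps"]}

```bash
mkdir -p pics; ls
cat > h.py <<'E'
import numpy as np, cv2
from bench import sense, snapshot, order, finder
def ray(s,u,v):
    K=s["K"];P=s["pose"]
    d=np.array([(u-K[0,2])/K[0,0],-(v-K[1,2])/K[1,1],-1.]);return P[:3,3],P[:3,:3]@(d/np.linalg.norm(d))
def proj(s,p):
    P=s["pose"];c=P[:3,:3].T@(np.array(p,float)-P[:3,3]);K=s["K"]
    return K[0,0]*c[0]/-c[2]+K[0,2],K[1,1]*-c[1]/-c[2]+K[1,2]
def tri(rs):
    A=np.zeros((3,3));b=np.zeros(3)
    for o,d in rs:
        M=np.eye(3)-np.outer(d,d);A+=M;b+=M@o
    p=np.linalg.solve(A,b);return p,[np.linalg.norm((np.eye(3)-np.outer(d,d))@(p-o)) for o,d in rs]
E
python3 - <<'E'
from h import *
S={}
for n in("side","top"):
    s=snapshot(n);S[n]=s;cv2.imwrite(f"pics/{n}0.png",s["img"][:,:,::-1]);print(n,s["pose"].round(2).tolist(),s["K"].tolist(),[k for k in s])
for l in("roller_frame","screw","jam_nut","set_adjuster","roller_unit","cutter","clay_slab","half_cottage","sprayer"):
    r=[]
    for n in S:
        f=finder.pinpoint(l,n)
        for x in f[:2]: print(l,n,round(x["confidence"],2),(np.array(x["at"])*[512,384]).round(1))
        if f: u=np.array(f[0]["at"])*[512,384]; r.append(ray(S[n],*u))
    if len(r)==2: p,e=tri(r);print("   ",p.round(1),np.round(e,1))
print(sense())
E
```

```text
pics
side [[-0.98, 0.11, -0.17, 374.83], [-0.2, -0.52, 0.83, 1021.82], [-0.0, 0.84, 0.54, 537.81], [0.0, 0.0, 0.0, 1.0]] [[425.8096020757078, 0.0, 253.55464760832933], [0.0, 425.8096020757078, 199.11869588459948], [0.0, 0.0, 1.0]] ['img', 'K', 'pose']
top [[0.02, 1.0, -0.09, 417.03], [-1.0, 0.02, -0.02, 305.91], [-0.02, 0.09, 1.0, 929.85], [0.0, 0.0, 0.0, 1.0]] [[374.8448688058788, 0.0, 261.9714875587867], [0.0, 374.8448688058788, 194.6039863532189], [0.0, 0.0, 1.0]] ['img', 'K', 'pose']
roller_frame side 0.64 [251.7 215.2]
roller_frame top 0.73 [281.6 183.2]
    [533.4 278.   14.3] [2.9 2.9]
screw side 0.82 [240.7 202.6]
screw top 0.58 [238.3 179.3]
    [530.4 377.1 109.5] [5. 5.]
jam_nut side 0.46 [242.8 197. ]
set_adjuster side 0.64 [251.1 150.5]
set_adjuster top 0.75 [336.6 164.8]
    [562.  160.4 111. ] [0. 0.]
roller_unit side 0.87 [248.9 217. ]
roller_unit top 0.69 [285.  178.7]
    [544.1 269.1   2.5] [0.6 0.6]
cutter side 0.58 [324.4 200.1]
cutter top 0.59 [332.2 241.1]
    [389.1 148.8  -8.8] [2.5 2.5]
clay_slab side 0.78 [334.1 249.8]
clay_slab side 0.41 [250.9 151.8]
half_cottage top 0.66 [294.9 118.8]
sprayer top 0.78 [253.2 112.8]
{'time': 1.0, 'joint_pos': array([-7.42784008e+01,  7.47002945e+00,  8.52679529e+01, -9.72297112e-04,
        8.72635104e+01, -4.89332690e+00]), 'qd': array([-0.00907659,  0.01342158,  0.01452488, -0.01867715,  0.10235005,
        0.07751837]), 'joint_efforts': array([ 1.00895631e-04, -5.69335735e+01, -5.00877464e+01, -3.88054750e-04,
        1.17976302e-03, -2.92006666e-05]), 'tool_pos': array([ 211.26058731, -561.56595817,  210.9026154 ]), 'tcp_rot': array([-1.79998430e+02,  8.40315998e-04,  2.06149726e+01]), 'ft_force': array([-0.34538546,  0.36749032, -0.32262147]), 'wrist_torque': array([-0.03715935, -0.0129208 ,  0.06957212]), 'grip_force': 0.0, 'finger_gap': 85.153487157279}
```

```bash
cd pics; python3 -c "
import cv2,numpy as np
a=cv2.imread('side0.png')[90:290,130:400];b=cv2.imread('top0.png')[80:280,170:400]
cv2.imwrite('c1.png',cv2.resize(a,None,fx=2.9,fy=2.9,interpolation=2));cv2.imwrite('c2.png',cv2.resize(b,None,fx=2.9,fy=2.9,interpolation=2))"
```

```text
(no output)
```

View pics/c1.png

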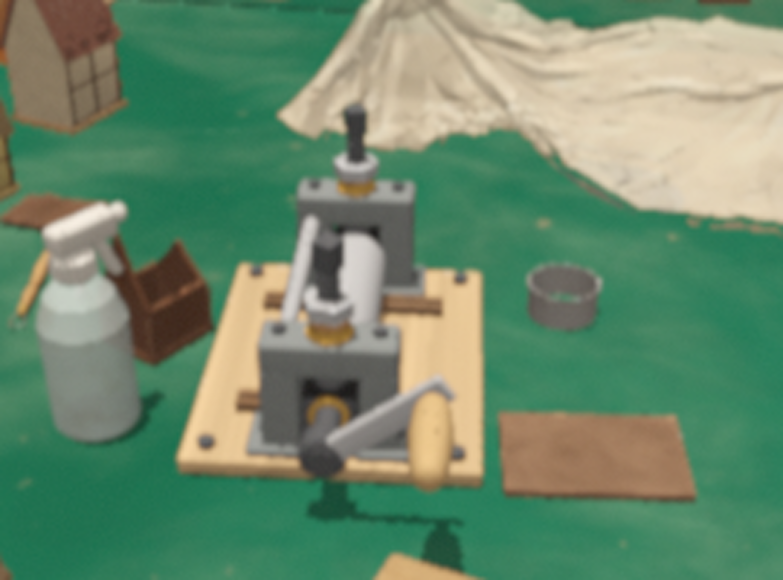

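View pics/c2.png

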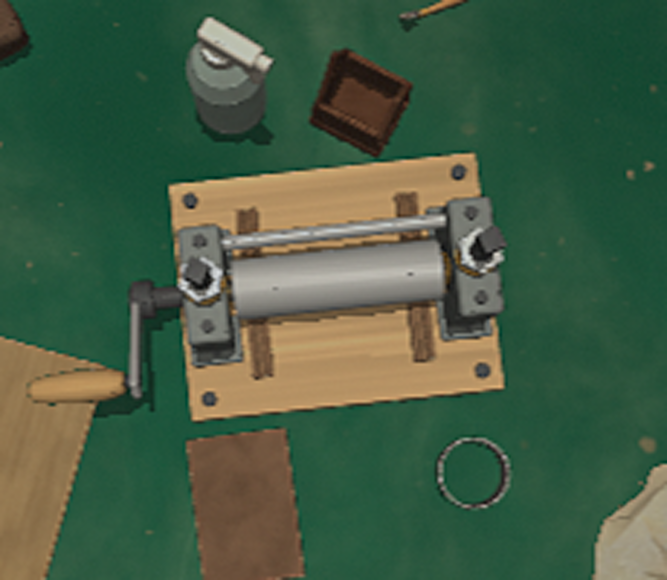

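The side crop shows the crank-end adjuster near at about (330,300). The locked one is far, at about (355,165). In the top crop the adjusters sit at about (200,285) and (483,250). The networks say the crank-end one is slack, so I'll zoom in to confirm that and get the orientations.

```bash
cat > z.py <<'E'
from h import *
def tile(img,cx,cy,w=36,f=10):
    p=cv2.getRectSubPix(img,(w,w),(cx,cy));return cv2.resize(p,None,fx=f,fy=f,interpolation=cv2.INTER_CUBIC)
E
python3 - <<'E'
from z import *
s=snapshot("side");t=snapshot("top")
a,b=s["img"][:,:,::-1].copy(),t["img"][:,:,::-1].copy()
top=np.hstack([tile(a,243,190,40,7),tile(a,252,142,40,7)]);bot=np.hstack([tile(b,239,176,40,7),tile(b,337,165,40,7)])
cv2.imwrite("pics/z1.png",np.vstack([top,bot]))
for l in("screw","jam_nut","set_adjuster"):
    for n in("side","top"):
        for m in finder.trace(l,n)[:2]:
            ys,xs=np.nonzero(m["mask"]);print(l,n,round(m["confidence"],2),len(xs),xs.min(),xs.max(),ys.min(),ys.max(),xs.mean().round(1),ys.mean().round(1))
E
```

```text
screw side 0.68 254 237 248 171 224 242.7 186.1
screw side 0.48 2180 142 178 161 242 159.5 203.8
screw top 0.58 86 232 242 169 179 237.0 173.6
jam_nut side 0.72 238 237 248 171 224 242.7 185.9
jam_nut side 0.59 155 235 251 190 202 243.0 196.3
jam_nut top 0.66 74 232 245 172 183 240.0 178.8
jam_nut top 0.38 2206 179 324 162 219 263.1 183.6
set_adjuster side 0.66 273 237 248 171 224 242.9 187.7
set_adjuster side 0.57 372 245 260 126 171 252.7 145.9
set_adjuster top 0.7 219 327 343 158 174 334.9 166.3
```

View pics/z1.png

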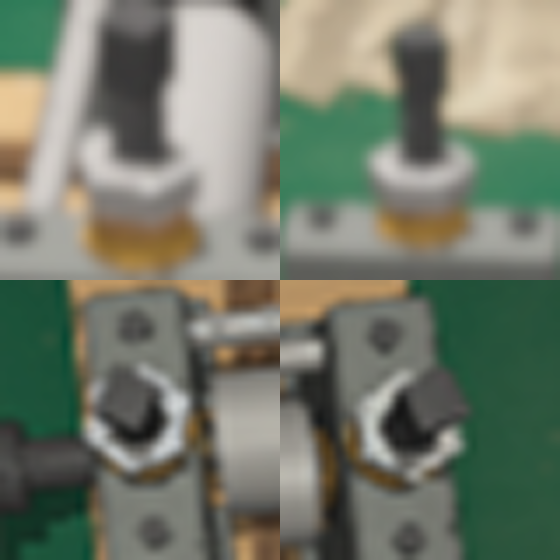

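The slack screw should be the one at the crank end; I'll triangulate to check. In the top view its bolt heads are at about (238.4,162.4) and (240.9,192), its square top at (237.3,172.7), and the square is turned about 25°.

```bash
cat > fit.py <<'E'
from z import *
from scipy.optimize import least_squares
s=snapshot("side");t=snapshot("top")
ob={"nb1":((225.9,203.1),(240.9,192)),"nb2":((260.7,204.3),(238.4,162.4)),"nsq":((242.7,172.2),(237.3,172.7)),
"fb1":((237.7,153),(335.3,182.1)),"fb2":((266.7,153.9),(332.1,153.3)),"fsq":((251.7,126.6),(339.6,161.9))}
# side camera looks toward -y with image x = -world x: left = larger x
ob["nb1"],ob["nb2"]=((260.7,204.3),ob["nb1"][1]),((225.9,203.1),ob["nb2"][1])
ob["fb1"],ob["fb2"]=((266.7,153.9),ob["fb1"][1]),((237.7,153),ob["fb2"][1])
for k,(a,b) in ob.items():
    p,e=tri([ray(s,*a),ray(t,*b)]);print(k,p.round(1),np.round(e[0],1))
# rigid fit: frame x,y,yaw with heights given, plus small pixel shift per camera
mod={"nb1":(-33,105,107),"nb2":(33,105,107),"nsq":(0,105,171.2),"fb1":(-33,-105,107),"fb2":(33,-105,107),"fsq":(0,-105,170)}
def W(q,m):
    c,n=np.cos(q[2]),np.sin(q[2]);return np.array([q[0]+c*m[0]-n*m[1],q[1]+n*m[0]+c*m[1],m[2]])
def res(q):
    r=[]
    for k,m in mod.items():
        w=W(q,m)
        r+=list(np.array(proj(s,w))-ob[k][0]-q[3:5])+list(np.array(proj(t,w))-ob[k][1]-q[5:7])
    return np.r_[r,q[3:]*1.0]
f=least_squares(res,[540,270,.15,0,0,0,0]);q=f.x
print(q.round(2),np.degrees(q[2]),np.abs(f.fun).max().round(2),"screw",W(q,(0,105,114)).round(1),"set",W(q,(0,-105,114)).round(1))
# where nut tops/bottoms would be
for y in(105,-105):
  for z in(114,118,126,130): print(y,z,np.round(np.array(proj(s,W(q,(0,y,z))))-q[3:5],1),np.round(np.array(proj(t,W(q,(0,y,z))))-q[5:7],1))
E
python3 fit.py
```

```text
nb1 [498.4 370.  106.1] 0.7
nb2 [563.9 377.5 105.2] 0.0
nsq [531.  373.4 172.3] 0.4
fb1 [524.7 162.3 106.8] 0.6
fb2 [589.9 169.8 106.2] 1.4
fsq [558.3 165.1 171.4] 0.9
[ 5.4429e+02  2.6984e+02  1.3000e-01  2.8000e-01  1.0000e-02 -1.0000e-01
 -2.4000e-01] 7.275514774862107 0.77 screw [531. 374. 114.] set [557.6 165.7 114. ]
105 114 [243.1 200. ] [239.3 176.8]
105 118 [243.1 198.2] [239.2 176.5]
105 126 [243.  194.5] [238.9 176. ]
105 130 [243.  192.6] [238.8 175.7]
-105 114 [252.2 150.4] [334.5 166.7]
-105 118 [252.2 148.8] [334.8 166.4]
-105 126 [252.2 145.6] [335.5 165.8]
-105 130 [252.2 144. ] [335.8 165.5]
```

```bash
cat >> fit.py <<'E'
if __name__=="__main__":
    I=s["img"].astype(int)
    for c,r,y in((243,186,105),(252,138,-105)):
        cols=I[r:r+28,c-1:c+3].mean(1).astype(int)
        print([(r+i,*v) for i,v in enumerate(cols.tolist())])
        for z in (114,118,102,126,130): print(z,np.round(np.array(proj(s,W(q,(0,y,z))+np.array([0.15*15,15,0])))-q[3:5],1))
E
python3 fit.py | tail -12
```

```text
[(186, 66, 64, 64), (187, 66, 65, 65), (188, 66, 65, 64), (189, 65, 64, 63), (190, 65, 64, 63), (191, 63, 62, 62), (192, 70, 68, 67), (193, 102, 100, 97), (194, 154, 150, 146), (195, 190, 186, 182), (196, 201, 197, 194), (197, 186, 182, 179), (198, 151, 147, 145), (199, 128, 125, 121), (200, 126, 122, 117), (201, 130, 119, 112), (202, 133, 112, 95), (203, 132, 101, 72), (204, 132, 99, 55), (205, 137, 104, 51), (206, 147, 112, 52), (207, 159, 122, 58), (208, 161, 129, 78), (209, 150, 131, 108), (210, 136, 132, 123), (211, 118, 119, 113), (212, 101, 102, 98), (213, 94, 95, 91)]
114 [240.1 204.2]
118 [240.  202.4]
102 [240.2 209.7]
126 [239.9 198.6]
130 [239.9 196.8]
[(138, 67, 65, 63), (139, 67, 66, 64), (140, 66, 65, 64), (141, 64, 63, 62), (142, 64, 63, 62), (143, 63, 61, 61), (144, 65, 64, 63), (145, 92, 90, 88), (146, 148, 144, 142), (147, 185, 182, 179), (148, 188, 185, 182), (149, 158, 155, 152), (150, 131, 128, 125), (151, 127, 122, 117), (152, 125, 113, 103), (153, 128, 103, 76), (154, 136, 103, 55), (155, 143, 109, 50), (156, 147, 114, 61), (157, 143, 119, 85), (158, 133, 123, 107), (159, 119, 117, 110), (160, 103, 103, 99), (161, 95, 95, 91), (162, 92, 93, 89), (163, 90, 90, 87), (164, 90, 91, 87), (165, 89, 89, 85)]
114 [249.9 153.2]
118 [249.9 151.6]
102 [249.9 158. ]
126 [249.8 148.4]
130 [249.8 146.7]
```

Geometry agrees: the nut at the crank end is raised, with the screw axis at about (531,374). I'll check the full views for obstacles on the way there.

```bash
cd pics; python3 -c "
import cv2,numpy as np
a=cv2.imread('side0.png');b=cv2.imread('top0.png')
cv2.imwrite('full.png',cv2.resize(np.hstack([a,b]),(800,300),interpolation=3))"
```

```text
(no output)
```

View pics/full.png

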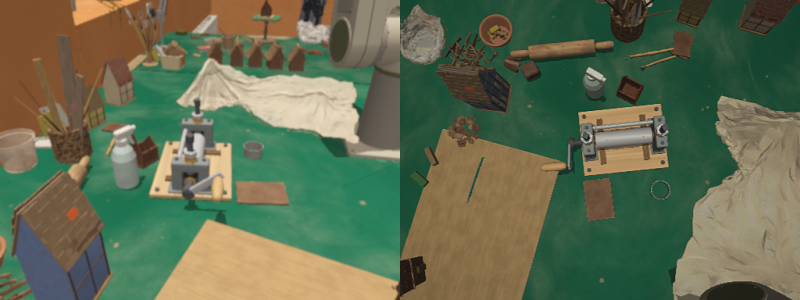

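The paths at about 300 mm height look clear: the cloth at the right is a low mound and the sprayer is 158 mm high. Moving out now.

Call:
{"fn": "send_rows", "kwargs": {
  "steps": [
    [[0,0,1.5],[0,0,0]],
    [[2,3,3],[0,0,0.15]],
    [[4,5,3],[0,0,0.3]],
    [[6,7,3],[0,0,0.45]],
    [[8,9,3],[0,0,0.6]],
    [[9,11,3],[0,0,0.75]],
    [[10,13,3],[0,0,0.9]],
    [[10.3,15,3],[0,0,1.05]],
    [[10.4,17,3],[0,0,1.15]],
    [[10.5,19,3],[0,0,1.3]]
  ],
  "fingers": 0.4,
  "squeeze": 40
}}

```text
time: 2.85
tool_pos: [502.7, -96.0, 300.4]
tcp_rot: [180.0, 0.0, 95.3]
ft_force: [1.6, 0.1, -0.2]
finger_gap: 51.4
grip_force: 0.0
```

```bash
python3 -c "
from bench import sense
s=sense();print({k:(v.round(2) if hasattr(v,'round') else v) for k,v in s.items()})"
```

```text
{'time': 2.85, 'joint_pos': array([-16.55,  -7.43,  90.92,   0.  ,  96.48, -21.9 ]), 'qd': array([ 5.578e+01, -2.320e+00,  1.970e+00,  3.000e-02,  3.700e-01,
       -1.397e+01]), 'joint_efforts': array([ -6.41, -44.94, -50.47,  -0.07,   0.37,   0.89]), 'tool_pos': array([502.73, -96.02, 300.4 ]), 'tcp_rot': array([1.7998e+02, 1.0000e-02, 9.5340e+01]), 'ft_force': array([ 1.56,  0.14, -0.21]), 'wrist_torque': array([-0.05, -0.06,  0.01]), 'grip_force': 0.0, 'finger_gap': 51.37425378959224}
```

Call:
{"fn": "send_rows", "kwargs": {
  "steps": [
    [[0,2,0],[0,0,0.15]],
    [[0,4,0],[0,0,0.3]],
    [[0,6,0],[0,0,0.5]],
    [[0,8,0],[0,0,0.7]],
    [[0,10,0],[0,0,0.9]],
    [[0,11.5,0],[0,0,1.05]],
    [[0,11.5,0],[0,0,1.05]],
    [[0,11.5,0],[0,0,1.05]],
    [[0,11.5,0],[0,0,1.05]]
  ]
}}

```text
time: 3.98
tool_pos: [502.5, 245.8, 300.5]
tcp_rot: [-180.0, 0.0, 155.1]
ft_force: [0.8, -0.4, -0.1]
finger_gap: 51.2
grip_force: 0.0
```

Call:
{"fn": "send_rows", "kwargs": {
  "steps": [
    [[0.5,2,0],[0,0,0]],
    [[0.95,4.27,0],[0,0,0]],
    [[0.95,4.27,-1.5],[0,0,0]],
    [[0.95,4.27,-3],[0,0,0]],
    [[0.95,4.27,-4],[0,0,0]],
    [[0.95,4.27,-5.1],[0,0,0]],
    [[0.95,4.27,-5.1],[0,0,0]],
    [[0.95,4.27,-5.1],[0,0,0]],
    [[0.95,4.27,-5.1],[0,0,0]]
  ]
}}

```text
time: 5.1
tool_pos: [532.1, 375.5, 150.0]
tcp_rot: [179.8, 0.1, 155.2]
ft_force: [-1.1, -0.4, -0.0]
finger_gap: 51.7
grip_force: 0.0
```

Run:
```python
from z import *
print(sense()["wrist_torque"],sense()["tool_pos"])
s=snapshot("side");t=snapshot("top")
a,b=s["img"][:,:,::-1].copy(),t["img"][:,:,::-1].copy()
cv2.imwrite("pics/z2.png",np.hstack([tile(a,243,175,56,7),tile(b,239,176,56,7)]))
```

```text
[ 0.03482658 -0.00718369  0.00024028] [532.1430021  375.50282678 149.99096718]
```

View pics/z2.png

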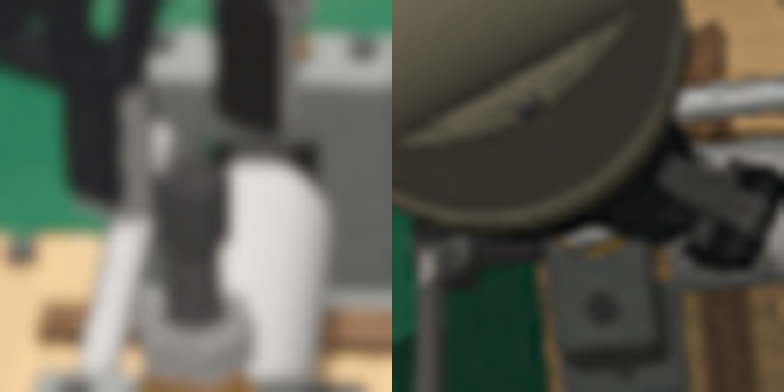

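The screw's square end stands between the open fingers: in the side tile it is at (190,210), with the fingers at 95 and 250. Centring, lowering and closing.

Call:
{"fn": "send_rows", "kwargs": {
  "steps": [
    [[-0.04,-0.05,-0.15],[0,0,0]],
    [[-0.04,-0.05,-0.15],[0,0,0]]
  ]
}}

```text
time: 5.45
tool_pos: [529.2, 373.4, 142.4]
tcp_rot: [-180.0, -0.0, 155.3]
ft_force: [-0.2, -0.0, 0.0]
finger_gap: 51.5
grip_force: 0.0
```

Call:
{"fn": "send_rows", "kwargs": {
  "steps": [
    [[0,0,0],[0,0,0]],
    [[0,0,0],[0,0,0]],
    [[0,0,0],[0,0,0]],
    [[0,0,0],[0,0,0]],
    [[0,0,0],[0,0,0]],
    [[0,0,0],[0,0,0]]
  ],
  "fingers": 1,
  "squeeze": 40
}}

```text
time: 6.2
tool_pos: [529.7, 373.8, 143.1]
tcp_rot: [180.0, 0.0, 155.3]
ft_force: [0.8, 2.0, 1.0]
finger_gap: 14.5
grip_force: 40.0
```

```bash
cat > st.py <<'E'
from bench import sense
s=sense();print({k:(s[k].round(3).tolist() if hasattr(s[k],'round') else s[k]) for k in ("time","tool_pos","tcp_rot","ft_force","wrist_torque","finger_gap","grip_force","joint_pos")})
E
python3 st.py
```

```text
{'time': 6.2, 'tool_pos': [529.723, 373.803, 143.1], 'tcp_rot': [179.968, 0.011, 155.263], 'ft_force': [0.83, 2.046, 0.995], 'wrist_torque': [0.364, -0.111, 0.019], 'finger_gap': 14.469412202416553, 'grip_force': 40.01244306564331, 'joint_pos': [30.674, 16.995, 81.512, 0.01, 81.461, -34.59]}
```

Grasped. Turning clockwise, with z following the thread pitch.

Call:
{"fn": "send_rows", "kwargs": {
  "steps": [
    [[0,0,0],[0,0,-0.12]],
    [[0,0,-0.01],[0,0,-0.24]],
    [[0,0,-0.01],[0,0,-0.36]],
    [[0,0,-0.015],[0,0,-0.48]],
    [[0,0,-0.016],[0,0,-0.6]],
    [[0,0,-0.016],[0,0,-0.6]],
    [[0,0,-0.016],[0,0,-0.6]]
  ]
}}

```text
time: 7.08
tool_pos: [529.8, 373.9, 142.6]
tcp_rot: [179.9, -0.0, 121.0]
ft_force: [1.4, 3.8, 0.8]
finger_gap: 14.4
grip_force: 40.0
```

```bash
python3 st.py
```

```text
{'time': 7.075, 'tool_pos': [529.827, 373.938, 142.636], 'tcp_rot': [179.947, -0.016, 121.034], 'ft_force': [1.373, 3.808, 0.783], 'wrist_torque': [0.717, -0.354, -0.093], 'finger_gap': 14.425939601276816, 'grip_force': 39.954344630241394, 'joint_pos': [30.675, 17.017, 81.534, 0.017, 81.396, -0.361]}
```

Call:
{"fn": "send_rows", "kwargs": {
  "steps": [
    [[0,0.02,0],[0,0,-0.1]],
    [[0,0.02,-0.005],[0,0,-0.2]],
    [[0,0.02,-0.008],[0,0,-0.3]]
  ]
}}

```text
time: 7.45
tool_pos: [529.9, 374.2, 142.4]
tcp_rot: [180.0, 0.0, 103.6]
ft_force: [2.6, 2.6, 0.2]
finger_gap: 14.1
grip_force: 39.9
```

```bash
python3 st.py
```

```text
{'time': 7.45, 'tool_pos': [529.937, 374.216, 142.396], 'tcp_rot': [179.953, 0.0, 103.632], 'ft_force': [2.639, 2.628, 0.222], 'wrist_torque': [0.519, -0.447, 0.08], 'finger_gap': 14.107057427304314, 'grip_force': 39.94533956050873, 'joint_pos': [30.71, 17.075, 81.49, -0.014, 81.39, 17.08]}
```

Call:
{"fn": "send_rows", "kwargs": {
  "steps": [
    [[0,0,0],[0,0,0]],
    [[0,0,0],[0,0,0]]
  ]
}}

```text
time: 7.7
tool_pos: [529.9, 374.2, 142.4]
tcp_rot: [180.0, -0.0, 103.9]
ft_force: [3.5, 3.3, 0.9]
finger_gap: 14.3
grip_force: 40.0
```

```bash
python3 st.py
```

```text
{'time': 7.7, 'tool_pos': [529.924, 374.173, 142.358], 'tcp_rot': [179.961, -0.001, 103.858], 'ft_force': [3.484, 3.306, 0.862], 'wrist_torque': [0.458, -0.564, -0.013], 'finger_gap': 14.28609028463323, 'grip_force': 40.004112124443054, 'joint_pos': [30.705, 17.078, 81.491, -0.01, 81.393, 16.849]}
```

Call:
{"fn": "send_rows", "kwargs": {
  "steps": [
    [[0.02,0.02,0],[0,0,-0.07]],
    [[0.02,0.02,-0.004],[0,0,-0.14]],
    [[0.02,0.02,-0.004],[0,0,-0.14]]
  ]
}}

```text
time: 8.07
tool_pos: [530.2, 374.5, 142.2]
tcp_rot: [-180.0, 0.0, 95.8]
ft_force: [1.6, 0.3, 2.3]
finger_gap: 14.6
grip_force: 40.2
```

```bash
cat > avg.py <<'E'
import sys
from bench import sense,snapshot
import numpy as np
v=[sense()]
for i in range(int(sys.argv[1]) if len(sys.argv)>1 else 4): snapshot("side");v.append(sense())
T=[x["wrist_torque"][2] for x in v]
print("Mz",np.round(T,3),"mean",np.mean(T).round(3),"F",v[-1]["ft_force"].round(1),"rot",v[-1]["tcp_rot"].round(2),"pos",v[-1]["tool_pos"].round(2),"j6",v[-1]["joint_pos"][5].round(1),"t",v[-1]["time"],"gap",round(v[-1]["finger_gap"],1))
E
python3 avg.py
```

```text
Mz [-0.033 -0.031  0.019 -0.004 -0.028] mean -0.016 F [1.8 0.5 3.3] rot [1.800e+02 1.000e-02 9.577e+01] pos [530.2  374.68 142.16] j6 25.0 t 8.275 gap 14.3
```

Call:
{"fn": "send_rows", "kwargs": {
  "steps": [
    [[0,0,0],[0,0,-0.07]],
    [[0,0,-0.004],[0,0,-0.15]],
    [[0,0,-0.004],[0,0,-0.15]]
  ]
}}

```text
time: 8.65
tool_pos: [530.3, 374.7, 142.0]
tcp_rot: [180.0, 0.0, 87.2]
ft_force: [2.8, 0.2, 3.4]
finger_gap: 14.8
grip_force: 40.2
```

```bash
python3 avg.py 2
```

```text
Mz [-0.016 -0.07  -0.016] mean -0.034 F [2.4 0.5 2.6] rot [179.99   0.    87.21] pos [530.3  374.68 142.02] j6 33.5 t 8.75 gap 14.4
```

Call:
{"fn": "send_rows", "kwargs": {
  "steps": [
    [[0,0,0],[0,0,-0.07]],
    [[0,0,-0.004],[0,0,-0.15]],
    [[0,0,-0.004],[0,0,-0.15]]
  ]
}}

```text
time: 9.12
tool_pos: [530.3, 374.7, 141.9]
tcp_rot: [180.0, -0.0, 78.6]
ft_force: [2.0, -0.2, 4.1]
finger_gap: 14.2
grip_force: 40.2
```

```bash
python3 avg.py 2
```

```text
Mz [-0.03  -0.015 -0.029] mean -0.025 F [3.4 0.  3.7] rot [179.98  -0.    78.63] pos [530.32 374.74 141.9 ] j6 42.1 t 9.225 gap 14.5
```

Call:
{"fn": "send_rows", "kwargs": {
  "steps": [
    [[0,0,0],[0,0,-0.07]],
    [[0,0,-0.004],[0,0,-0.15]],
    [[0,0,-0.004],[0,0,-0.15]]
  ]
}}

```text
time: 9.6
tool_pos: [530.4, 374.7, 141.8]
tcp_rot: [180.0, -0.0, 70.0]
ft_force: [3.8, 0.5, 3.4]
finger_gap: 14.0
grip_force: 40.2
```

```bash
python3 avg.py 2
```

```text
Mz [-0.074 -0.01   0.006] mean -0.026 F [ 3.8 -0.2  3.7] rot [ 1.7998e+02 -1.0000e-02  7.0040e+01] pos [530.37 374.74 141.77] j6 50.7 t 9.7 gap 14.7
```

Call:
{"fn": "send_rows", "kwargs": {
  "steps": [
    [[0,0,0],[0,0,-0.06]],
    [[0,0,-0.004],[0,0,-0.12]],
    [[0,0,-0.004],[0,0,-0.12]]
  ]
}}

```text
time: 10.07
tool_pos: [530.4, 374.8, 141.7]
tcp_rot: [180.0, -0.0, 63.1]
ft_force: [3.3, -0.5, 3.4]
finger_gap: 14.2
grip_force: 40.3
```

```bash
python3 avg.py 2
```

```text
Mz [0.134 0.085 0.097] mean 0.105 F [4.3 0.3 4.4] rot [ 1.7998e+02 -1.0000e-02  6.3150e+01] pos [530.38 374.74 141.68] j6 57.6 t 10.175 gap 14.2
```

Call:
{"fn": "send_rows", "kwargs": {
  "steps": [
    [[0,0,0],[0,0,-0.05]],
    [[0,0,-0.003],[0,0,-0.1]],
    [[0,0,-0.003],[0,0,-0.1]]
  ]
}}

```text
time: 10.55
tool_pos: [530.4, 374.7, 141.6]
tcp_rot: [180.0, -0.0, 57.4]
ft_force: [4.7, 0.4, 3.9]
finger_gap: 14.3
grip_force: 40.2
```

```bash
python3 avg.py 4
```

```text
Mz [0.209 0.225 0.229 0.296 0.295] mean 0.251 F [ 2.9 -0.1  3.9] rot [ 1.7998e+02 -1.0000e-02  5.7350e+01] pos [530.38 374.74 141.61] j6 63.4 t 10.75 gap 14.4
```

Call:
{"fn": "send_rows", "kwargs": {
  "steps": [
    [[0,0,0],[0,0,-0.04]],
    [[0,0,-0.002],[0,0,-0.08]],
    [[0,0,-0.002],[0,0,-0.08]]
  ]
}}

```text
time: 11.12
tool_pos: [530.4, 374.8, 141.5]
tcp_rot: [180.0, -0.0, 52.8]
ft_force: [4.7, -1.5, 3.7]
finger_gap: 14.4
grip_force: 40.2
```

```bash
python3 avg.py 4
```

```text
Mz [0.346 0.331 0.33  0.378 0.323] mean 0.342 F [ 4.3 -0.2  4. ] rot [ 1.7999e+02 -1.0000e-02  5.2770e+01] pos [530.34 374.77 141.51] j6 68.0 t 11.325 gap 14.3
```

Screw is snug at about 0.35 N m. I'll open and rotate back for the nut, first estimating the nut's orientation from the first pictures.

```bash
cat > nutyaw.py <<'E'
from z import *
S={n:(cv2.imread(f"pics/{n}0.png").astype(np.float32)) for n in("side","top")}
C={n:snapshot(n) for n in S}
def render(n,a,z0=117.8,c=(531,374),f=8):
    # bright top ring and mid-grey sides, painted as brightness over sub-sampled canvas
    off={"side":np.array([.28,.01]),"top":np.array([-.1,-.24])}[n]
    P=lambda p:np.array(proj(C[n],p))-off
    cen=P((*c,z0+6));o=np.round(cen)-14
    v=[np.array([np.cos(a+np.pi/6+k*np.pi/3),np.sin(a+np.pi/6+k*np.pi/3)])*17.32 for k in range(6)]
    cv=np.zeros((28*f,28*f),np.float32)
    px=lambda p:((P(p)-o+.5)*f).astype(np.int32)
    allp=np.array([px((c[0]+q[0],c[1]+q[1],z)) for q in v for z in(z0,z0+12)])
    cv2.fillConvexPoly(cv,cv2.convexHull(allp),1.)
    return cv2.GaussianBlur(cv2.resize(cv,(28,28),interpolation=cv2.INTER_AREA),(0,0),.7),o.astype(int)
for n in S:
    I=S[n];sat=I.max(2)-I.min(2)
    g=I.mean(2)*(sat<40)   # bright unsaturated = steel
    out=[]
    for d in range(0,60,5):
        m,o=render(n,np.radians(d));w=cv2.GaussianBlur(g,(0,0),.5)[o[1]:o[1]+28,o[0]:o[0]+28]
        # contrast just inside versus outside the rim
        e=cv2.morphologyEx(m,cv2.MORPH_GRADIENT,np.ones((3,3)))
        gx,gy=cv2.Sobel(m,cv2.CV_32F,1,0),cv2.Sobel(m,cv2.CV_32F,0,1);hx,hy=cv2.Sobel(w,cv2.CV_32F,1,0),cv2.Sobel(w,cv2.CV_32F,0,1)
        out.append((d,round(float((gx*hx+gy*hy).sum()/np.sqrt((gx**2+gy**2).sum())),0)))
    print(n,out)
E
python3 nutyaw.py
```

```text
side [(0, 439.0), (5, 625.0), (10, 836.0), (15, 971.0), (20, 973.0), (25, 839.0), (30, 704.0), (35, 590.0), (40, 480.0), (45, 355.0), (50, 334.0), (55, 362.0)]
top [(0, 1708.0), (5, 1827.0), (10, 1966.0), (15, 2117.0), (20, 2284.0), (25, 2273.0), (30, 2223.0), (35, 2080.0), (40, 1909.0), (45, 1756.0), (50, 1702.0), (55, 1677.0)]
```

Call:
{"fn": "send_rows", "kwargs": {
  "steps": [
    [[0,0,0],[0,0,0]],
    [[0,0,0],[0,0,0]],
    [[0,0,0],[0,0,0]],
    [[0,0,0],[0,0,0.15]],
    [[0,0,0],[0,0,0.3]],
    [[0,0,0],[0,0,0.45]],
    [[0,0,0],[0,0,0.6]],
    [[0,0,0],[0,0,0.75]],
    [[0,0,0],[0,0,0.9]],
    [[0,0,0],[0,0,1.05]]
  ],
  "fingers": 0.4
}}

```text
time: 12.68
tool_pos: [529.7, 374.7, 141.0]
tcp_rot: [-179.9, -0.0, 113.2]
ft_force: [-0.3, 0.1, -0.1]
finger_gap: 51.2
grip_force: 0.0
```

```bash
python3 avg.py 2
```

```text
Mz [-0.019  0.041 -0.012] mean 0.003 F [-1.3  0.6  0.3] rot [-179.94   -0.    112.99] pos [529.74 374.76 141.  ] j6 7.8 t 12.775 gap 51.3
```

Both views put the nut's flats at about 20° mod 60, so a yaw of 230° fits. Rotating there, then going down onto the nut.

Call:
{"fn": "send_rows", "kwargs": {
  "steps": [
    [[0.03,0,0],[0,0,0.18]],
    [[0.03,0,0],[0,0,0.36]],
    [[0.03,0,0],[0,0,0.54]],
    [[0.03,0,0],[0,0,0.72]],
    [[0.03,0,0],[0,0,0.9]],
    [[0.03,0,0],[0,0,1.08]],
    [[0.03,0,0],[0,0,1.26]],
    [[0.03,0,0],[0,0,1.44]],
    [[0.03,0,0],[0,0,1.62]],
    [[0.03,0,0],[0,0,1.8]]
  ]
}}

```text
time: 14.02
tool_pos: [530.8, 374.7, 141.1]
tcp_rot: [180.0, -0.0, -143.9]
ft_force: [-0.8, -0.2, 0.6]
finger_gap: 51.2
grip_force: 0.0
```

Call:
{"fn": "send_rows", "kwargs": {
  "steps": [
    [[0,0,0],[0,0,0.12]],
    [[0,0,-0.2],[0,0,0.24]],
    [[0,0,-0.5],[0,0,0.24]],
    [[0,0,-0.8],[0,0,0.24]],
    [[0,0,-0.97],[0,0,0.24]],
    [[0,0,-0.97],[0,0,0.24]],
    [[0,0,-0.97],[0,0,0.24]]
  ]
}}

```text
time: 14.9
tool_pos: [531.3, 374.9, 112.6]
tcp_rot: [-180.0, 0.0, -130.3]
ft_force: [0.2, 0.3, 0.3]
finger_gap: 51.4
grip_force: 0.0
```

```bash
python3 avg.py 2
```

```text
Mz [ 0.018 -0.027 -0.017] mean -0.008 F [ 0.2 -0.4  0.5] rot [-1.7998e+02  5.0000e-02 -1.3028e+02] pos [531.39 374.97 112.85] j6 -109.0 t 15.0 gap 50.9
```

Call:
{"fn": "send_rows", "kwargs": {
  "steps": [
    [[-0.015,0,0],[0,0,0]],
    [[-0.015,0,0],[0,0,0]],
    [[-0.015,0,0],[0,0,0]],
    [[-0.015,0,0],[0,0,0]],
    [[-0.015,0,0],[0,0,0]]
  ],
  "fingers": 1,
  "squeeze": 40
}}

```text
time: 15.62
tool_pos: [531.0, 374.7, 112.6]
tcp_rot: [-180.0, 0.0, -130.3]
ft_force: [1.4, -1.5, 2.5]
finger_gap: 17.2
grip_force: 39.1
```

Run:
```python
from z import *
import avg
s=snapshot("side");a=s["img"][:,:,::-1].copy()
cv2.imwrite("pics/z3.png",tile(a,243,185,60,9))
```

```text
Mz [0.211 0.192 0.226 0.244 0.149] mean 0.205 F [ 2.8 -3.   3.1] rot [-1.7997e+02  3.0000e-02 -1.3026e+02] pos [530.96 374.75 112.61] j6 -109.0 t 15.825 gap 16.8
```

View pics/z3.png

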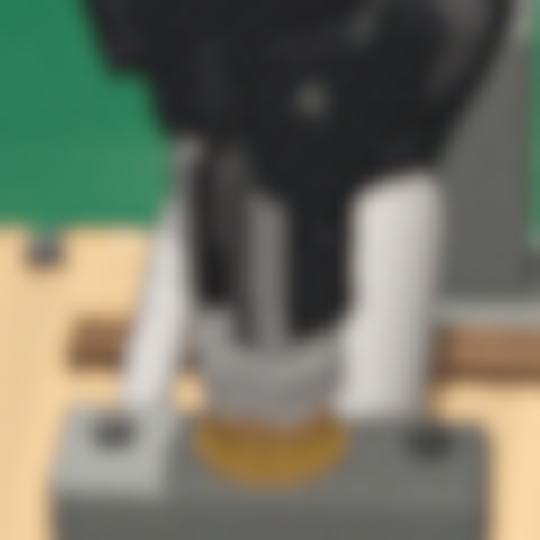

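The fingers closed on the thread above the nut (gap 17). Their tips in the picture are at about (265,335), right at the nut's top. So the tips sit higher than I assumed. Open, go lower, re-close.

Call:
{"fn": "send_rows", "kwargs": {
  "steps": [
    [[0,0,0],[0,0,0]],
    [[0,0,0],[0,0,0]],
    [[0,0,0],[0,0,0]],
    [[0,0,-0.15],[0,0,0]],
    [[0,0,-0.3],[0,0,0]],
    [[0,0,-0.33],[0,0,0]],
    [[0,0,-0.33],[0,0,0]]
  ],
  "fingers": 0.4
}}

```text
time: 16.75
tool_pos: [530.5, 374.7, 102.2]
tcp_rot: [180.0, -0.0, -130.3]
ft_force: [0.1, 0.8, -0.1]
finger_gap: 51.2
grip_force: 0.0
```

Call:
{"fn": "send_rows", "kwargs": {
  "steps": [
    [[0,0,0],[0,0,0]],
    [[0,0,0],[0,0,0]],
    [[0,0,0],[0,0,0]],
    [[0,0,0],[0,0,0]],
    [[0,0,0],[0,0,0]]
  ],
  "fingers": 1,
  "squeeze": 40
}}

```text
time: 17.38
tool_pos: [531.1, 374.6, 102.9]
tcp_rot: [-180.0, 0.0, -130.3]
ft_force: [1.0, -3.4, 3.5]
finger_gap: 28.3
grip_force: 39.6
```

```bash
python3 avg.py 2
```

```text
Mz [ 0.011 -0.016 -0.015] mean -0.007 F [ 3.1 -4.1  4.8] rot [-1.7996e+02  3.0000e-02 -1.3027e+02] pos [531.09 374.62 102.82] j6 -109.0 t 17.475 gap 28.5
```

The nut is gripped (gap 28.4, compared with 14.4 on the 16 mm square). Running it down about 206° in three calls, with the descent following the pitch.

Call:
{"fn": "send_rows", "kwargs": {
  "steps": [
    [[0.01,-0.01,-0.003],[0,0,-0.12]],
    [[0.01,-0.015,-0.006],[0,0,-0.24]],
    [[0.01,-0.015,-0.01],[0,0,-0.36]],
    [[0.01,-0.015,-0.013],[0,0,-0.48]],
    [[0.01,-0.015,-0.016],[0,0,-0.6]],
    [[0.01,-0.015,-0.019],[0,0,-0.72]],
    [[0.01,-0.015,-0.022],[0,0,-0.84]],
    [[0.01,-0.015,-0.025],[0,0,-0.96]],
    [[0.01,-0.015,-0.029],[0,0,-1.08]],
    [[0.01,-0.015,-0.032],[0,0,-1.2]]
  ]
}}

```text
time: 18.73
tool_pos: [531.4, 373.9, 101.8]
tcp_rot: [-180.0, 0.0, 160.7]
ft_force: [3.1, -6.1, 6.9]
finger_gap: 28.3
grip_force: 39.9
```

```bash
python3 avg.py 1
```

```text
Mz [ 0.109 -0.004] mean 0.053 F [ 1.7 -4.2  6.2] rot [-1.7998e+02  5.0000e-02  1.6039e+02] pos [531.33 373.86 101.81] j6 -39.7 t 18.775 gap 28.1
```

Call:
{"fn": "send_rows", "kwargs": {
  "steps": [
    [[0,0,-0.003],[0,0,-0.12]],
    [[0,0,-0.006],[0,0,-0.24]],
    [[0,0,-0.01],[0,0,-0.36]],
    [[0,0,-0.013],[0,0,-0.48]],
    [[0,0,-0.016],[0,0,-0.6]],
    [[0,0,-0.019],[0,0,-0.72]],
    [[0,0,-0.022],[0,0,-0.84]],
    [[0,0,-0.025],[0,0,-0.96]],
    [[0,0,-0.029],[0,0,-1.08]],
    [[0,0,-0.032],[0,0,-1.2]]
  ]
}}

```text
time: 20.02
tool_pos: [530.8, 373.4, 100.8]
tcp_rot: [-180.0, 0.1, 92.0]
ft_force: [-0.7, -7.6, 7.4]
finger_gap: 28.6
grip_force: 40.1
```

```bash
python3 avg.py 1
```

```text
Mz [ 0.019 -0.009] mean 0.005 F [-0.9 -8.5  7.8] rot [-1.7996e+02  9.0000e-02  9.1630e+01] pos [530.75 373.4  100.71] j6 29.0 t 20.075 gap 28.5
```

Call:
{"fn": "send_rows", "kwargs": {
  "steps": [
    [[0,-0.01,-0.003],[0,0,-0.12]],
    [[0,-0.02,-0.006],[0,0,-0.24]],
    [[0,-0.02,-0.01],[0,0,-0.36]],
    [[0,-0.02,-0.013],[0,0,-0.48]],
    [[0,-0.02,-0.016],[0,0,-0.6]],
    [[0,-0.02,-0.019],[0,0,-0.72]],
    [[0,-0.02,-0.022],[0,0,-0.84]],
    [[0,-0.02,-0.025],[0,0,-0.96]],
    [[0,-0.02,-0.029],[0,0,-1.08]],
    [[0,-0.02,-0.032],[0,0,-1.2]]
  ]
}}

```text
time: 21.32
tool_pos: [530.1, 373.7, 99.8]
tcp_rot: [-180.0, 0.1, 23.3]
ft_force: [-3.0, -4.6, 7.9]
finger_gap: 28.6
grip_force: 40.1
```

```bash
python3 avg.py 1
```

```text
Mz [-0.016  0.01 ] mean -0.003 F [-3.  -4.6  7.5] rot [-1.7998e+02  9.0000e-02  2.2910e+01] pos [530.1  373.72  99.81] j6 97.7 t 21.375 gap 28.9
```

Regrasping 120° back.

Call:
{"fn": "send_rows", "kwargs": {
  "steps": [
    [[0,0,0],[0,0,0]],
    [[0,0,0],[0,0,0]],
    [[0,0,0],[0,0,0]],
    [[0,0,0],[0,0,0.18]],
    [[0,0,0],[0,0,0.36]],
    [[0,0,0],[0,0,0.54]],
    [[0,0,0],[0,0,0.72]],
    [[0,0,0],[0,0,0.9]],
    [[0,0,0],[0,0,1.05]]
  ],
  "fingers": 0.4
}}

```text
time: 22.5
tool_pos: [530.8, 373.8, 99.2]
tcp_rot: [-180.0, -0.0, 84.0]
ft_force: [0.0, -0.7, 0.1]
finger_gap: 51.6
grip_force: 0.0
```

Call:
{"fn": "send_rows", "kwargs": {
  "steps": [
    [[0,0,0],[0,0,0.18]],
    [[0,0,0],[0,0,0.36]],
    [[0,0,0],[0,0,0.54]],
    [[0,0,0],[0,0,0.72]],
    [[0,0,0],[0,0,0.9]],
    [[0,0,0],[0,0,1.044]],
    [[0,0,0],[0,0,1.044]],
    [[0,0,0],[0,0,1.044]]
  ]
}}

```text
time: 23.5
tool_pos: [530.8, 373.8, 99.3]
tcp_rot: [-180.0, -0.0, 143.3]
ft_force: [-0.4, -0.1, -0.7]
finger_gap: 51.4
grip_force: 0.0
```

```bash
python3 avg.py 1
```

```text
Mz [ 0.024 -0.031] mean -0.004 F [ 0.5 -0.6 -0.2] rot [-1.7999e+02 -1.0000e-02  1.4331e+02] pos [530.86 373.74  99.41] j6 -22.7 t 23.55 gap 51.0
```

Call:
{"fn": "send_rows", "kwargs": {
  "steps": [
    [[0,0,0],[0,0,0]],
    [[0,0,0],[0,0,0]],
    [[0,0,0],[0,0,0]],
    [[0,0,0],[0,0,0]],
    [[0,0,-0.003],[0,0,-0.12]],
    [[0,0,-0.006],[0,0,-0.24]],
    [[0,0,-0.01],[0,0,-0.36]],
    [[0,0,-0.012],[0,0,-0.45]],
    [[0,0,-0.012],[0,0,-0.45]]
  ],
  "fingers": 1,
  "squeeze": 40
}}

```text
time: 24.68
tool_pos: [530.9, 373.7, 99.3]
tcp_rot: [-180.0, -0.0, 117.7]
ft_force: [-1.9, -1.7, 3.9]
finger_gap: 28.7
grip_force: 39.4
```

```bash
python3 avg.py 2
```

```text
Mz [-0.061 -0.05  -0.064] mean -0.058 F [-2.5 -1.5  3.7] rot [-179.99    0.    117.79] pos [530.88 373.71  99.29] j6 2.8 t 24.775 gap 28.4
```

Now in steps of 0.15 rad (contact expected after a further 10–70°).

Call:
{"fn": "send_rows", "kwargs": {
  "steps": [
    [[0,0,-0.002],[0,0,-0.08]],
    [[0,0,-0.004],[0,0,-0.15]],
    [[0,0,-0.004],[0,0,-0.15]]
  ]
}}

```text
time: 25.15
tool_pos: [530.9, 373.7, 99.1]
tcp_rot: [-180.0, 0.0, 109.2]
ft_force: [-1.7, -2.6, 3.0]
finger_gap: 28.1
grip_force: 39.5
```

```bash
python3 avg.py 2
```

```text
Mz [-0.015 -0.042 -0.069] mean -0.042 F [-2.4 -1.6  3.9] rot [-179.99    0.    109.22] pos [530.86 373.7   99.11] j6 11.4 t 25.25 gap 28.4
```

Call:
{"fn": "send_rows", "kwargs": {
  "steps": [
    [[0,0,-0.002],[0,0,-0.08]],
    [[0,0,-0.004],[0,0,-0.15]],
    [[0,0,-0.004],[0,0,-0.15]]
  ]
}}

```text
time: 25.62
tool_pos: [530.9, 373.7, 99.0]
tcp_rot: [-180.0, 0.0, 100.6]
ft_force: [-2.8, -2.2, 4.4]
finger_gap: 28.8
grip_force: 39.5
```

```bash
python3 avg.py 2
```

```text
Mz [-0.074 -0.097 -0.037] mean -0.069 F [-3.7 -2.1  5.1] rot [-179.99    0.    100.62] pos [530.87 373.68  98.98] j6 20.0 t 25.725 gap 28.5
```

Call:
{"fn": "send_rows", "kwargs": {
  "steps": [
    [[0,0,-0.002],[0,0,-0.08]],
    [[0,0,-0.004],[0,0,-0.15]],
    [[0,0,-0.004],[0,0,-0.15]]
  ]
}}

```text
time: 26.1
tool_pos: [530.8, 373.7, 98.8]
tcp_rot: [-180.0, 0.0, 92.0]
ft_force: [-2.9, -2.3, 4.2]
finger_gap: 28.5
grip_force: 39.8
```

```bash
python3 avg.py 2
```

```text
Mz [0.022 0.021 0.053] mean 0.032 F [-3.3 -2.7  5. ] rot [-1.7999e+02  1.0000e-02  9.2040e+01] pos [530.83 373.71  98.81] j6 28.6 t 26.2 gap 28.1
```

Call:
{"fn": "send_rows", "kwargs": {
  "steps": [
    [[0,0,-0.002],[0,0,-0.08]],
    [[0,0,-0.003],[0,0,-0.13]],
    [[0,0,-0.003],[0,0,-0.13]]
  ]
}}

```text
time: 26.58
tool_pos: [530.8, 373.7, 98.8]
tcp_rot: [-180.0, 0.0, 84.5]
ft_force: [-3.8, -2.2, 5.6]
finger_gap: 28.5
grip_force: 40.4
```

```bash
python3 avg.py 2
```

```text
Mz [0.291 0.242 0.294] mean 0.276 F [-4.5 -2.4  3.9] rot [-1.7999e+02  1.0000e-02  8.4580e+01] pos [530.83 373.72  98.75] j6 36.0 t 26.675 gap 28.6
```

Call:
{"fn": "send_rows", "kwargs": {
  "steps": [
    [[0,0,0],[0,0,-0.04]],
    [[0,0,-0.001],[0,0,-0.08]],
    [[0,0,-0.001],[0,0,-0.08]]
  ]
}}

```text
time: 27.05
tool_pos: [530.8, 373.7, 98.7]
tcp_rot: [-180.0, 0.0, 80.0]
ft_force: [-4.2, -1.9, 4.8]
finger_gap: 28.5
grip_force: 40.8
```

```bash
python3 avg.py 5
```

```text
Mz [0.414 0.344 0.404 0.378 0.37  0.334] mean 0.374 F [-3.1 -3.3  5.2] rot [-1.7999e+02  1.0000e-02  7.9990e+01] pos [530.84 373.72  98.7 ] j6 40.6 t 27.3 gap 28.2
```

Call:
{"fn": "send_rows", "kwargs": {
  "steps": [
    [[0,0,0],[0,0,-0.025]],
    [[0,0,0],[0,0,-0.025]],
    [[0,0,0],[0,0,-0.025]]
  ]
}}

```text
time: 27.68
tool_pos: [530.8, 373.7, 98.7]
tcp_rot: [-180.0, 0.0, 78.5]
ft_force: [-3.4, -2.4, 4.7]
finger_gap: 28.5
grip_force: 41.0
```

```bash
python3 avg.py 4
```

```text
Mz [0.455 0.418 0.405 0.448 0.498] mean 0.445 F [-3.8 -2.4  5.2] rot [-1.7999e+02  1.0000e-02  7.8530e+01] pos [530.82 373.72  98.68] j6 42.1 t 27.875 gap 28.1
```

Call:
{"fn": "send_rows", "kwargs": {
  "steps": [
    [[0,0,0],[0,0,0]],
    [[0,0,0],[0,0,0]],
    [[0,0,0],[0,0,0]],
    [[0,0,1],[0,0,0]],
    [[0,0,2.5],[0,0,0]],
    [[0,0,4],[0,0,0]],
    [[0,0,6],[0,0,0]],
    [[0,-2,6.5],[0,0,0]],
    [[0,-4,6.5],[0,0,0]],
    [[0,-6,6.5],[0,0,0]]
  ],
  "fingers": 0.4
}}

```text
time: 29.12
tool_pos: [531.0, 192.2, 294.1]
tcp_rot: [179.9, -0.0, 78.5]
ft_force: [1.0, -0.5, 0.4]
finger_gap: 51.5
grip_force: 0.0
```

Call:
{"fn": "send_rows", "kwargs": {
  "steps": [
    [[0,-2,0],[0,0,0]],
    [[0,-4,0],[0,0,0]],
    [[0,-5,0],[0,0,0]],
    [[0,-5,0],[0,0,0]],
    [[0,-5,0],[0,0,0]]
  ]
}}

```text
time: 29.75
tool_pos: [531.0, 44.3, 293.7]
tcp_rot: [180.0, -0.0, 78.4]
ft_force: [-0.2, -0.7, 1.0]
finger_gap: 50.8
grip_force: 0.0
```

Run:
```python
from z import *
s=snapshot("side");t=snapshot("top")
a,b=s["img"][:,:,::-1].copy(),t["img"][:,:,::-1].copy()
print(sense()["tool_pos"],sense()["time"])
cv2.imwrite("pics/z4.png",np.vstack([np.hstack([tile(a,243,190,40,7),tile(b,239,176,40,7)]),cv2.resize(np.hstack([a,b]),(560,210))]))
```

```text
[530.93846514  44.88547586 293.62052902] 29.85
```

View pics/z4.png

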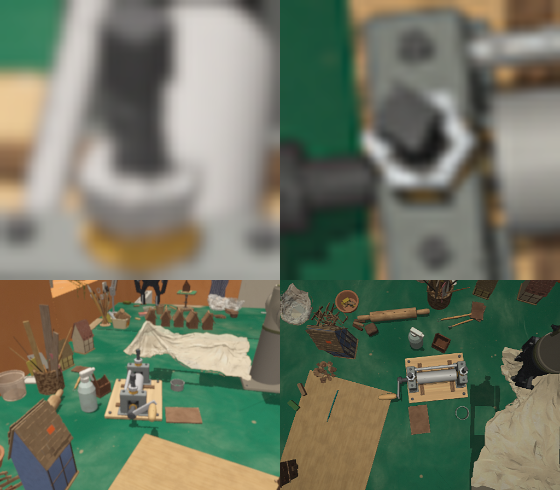

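The nut now sits on the washer (side tile, about (138,215)). The square end is at the orientation I left it, and the other things are where they were. Handing in.

```bash
python3 -c "
from bench import order
print(order.hand_in())"
```

```text
the job is handed in; nothing more can be done
None
```

I turned the slack screw at the crank end down until it was snug on its block (about 0.35 N m), nipped its jam nut on the washer at about 0.44 N m, and handed the job in at about 30 s. Before the nut, one grip closed on the screw by mistake and put about 0.2 N m on it clockwise; all moments stayed well under the 0.7 N m that turns the bush.

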